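# Rake the drainage chips level in a growing tray

### The arm

A 6-joint arm with a two-finger parallel gripper is mounted at the origin on the work surface. World frame = base frame: x ahead of the robot, y to its left, z up, the work surface at z = 0. Lengths are in mm, angles in rad, forces in N, time in s.
With the tool pointing down it reaches from about 350 to 775 mm from the base axis. Payload 7.3 kg.
Tool frame: the origin (TCP) lies at the very end of the fingers, on their centre line; the grasp point (between the pads) lies 19 mm behind it; x points along the fingers, y is the direction in which the jaws open and shut, and the axes are right-handed (so a half turn about x gives the same grasp; the last joint's range is limited). The gripper opens to 92 mm and grips with 3 to 60 N. Pads are 19 mm wide; open, the fingers measure 130 mm over their backs; the gripper's body (75 mm by 190 mm) begins 47 mm behind the grasp point.
Start: joints at [1.012, 0.342, 1.524, -0, 1.275, -0.146], TCP at [210.605, 480.927, 226.741] pointing down, gripper open.
Joint ranges: [-2.53, 2.53], [-0.77, 2.02], [0.04, 2.7], [-1, 4.14], [0.28, 2.66], [-3.11, 3.11]. Speed limits (rad/s): [2.57, 2.57, 3.14, 3.14, 3.14, 3.14].

### API

Orientations are given as [roll, pitch, yaw] about the fixed x, y, z axes, in that order (R = Rz(yaw) Ry(pitch) Rx(roll)).
In Python, from plant import bot gives the robot as it stands.
- The arm moves only by the tool step_arm, never from a script. Its argument "targets" is a list that holds one entry, the list of rows, each a list of 4 numbers: the shift along the tool's x, y, z in m, then the turn about the tool's x in degrees. A call has exactly 5 rows; each row is the pose to reach, as a shift and turn from the pose measured when the call began, along the tool's axes at that moment; what a row does not reach only later rows make up. A row lasts 1/12 s, in which the tool goes at most 41.7 mm and 7.16 degrees, less where a joint would pass 70% of its speed; a pose out of reach is approached as far as the arm can. A call with a gripper value outside its range is refused whole. "jaw" is the closure, from 0 (fully open) to 1 (shut), set as the call begins (left out, the last holds). The fingers move at their own pace and stop on an object; the grip force is fixed at half the most. Time passes only in rows, so rows that repeat a pose let the fingers close, or fill a call up. It gives the time, the measured TCP pose, the force and the opening at its end, in the units of the state.
- bot.get_obs(): the state, without advancing time (a new reading comes with each control period).
- bot.capture(name): name is "scene" or "side" or "wrist"; returns a dict with "color" (420x560x3 uint8, red, green, blue), "depth" (420x560 float32, mm along the optical axis (not along the pixel's ray), 0 where there is no reading), "fov_y" (degrees; the focal length in pixels is half the picture's height over the tangent of half this angle, whatever the lens; pixels are square), "cx", "cy" (the principal point, pixels), "rvec" (rotation vector, rad) and "tvec" (3), from world to camera coordinates, as OpenCV has them. Camera axes: x right, y down, z forward; pixel columns grow to the right and rows downward; lengths in mm; the calibration is good to about 2 mm. A picture is of the moment at which its call begins.
- bot.close_job(): hands the job in, once; it reports no verdict.
The state is a dict: "time": time; "joint_positions": joint angles; "dq": joint speeds; "tau": joint torques, N m; "tool_pos": TCP position; "tcp_rot": TCP orientation; "contact_force": force on the tool from outside, world axes, zero at the start; "moment": the same for the moment, N m; "grip_width": finger opening in mm.
Only numpy, scipy, OpenCV 4.12 (cv2) and the standard library are available. Lean on these libraries where they do the work, as an engineer would, in place of code of your own. Each camera call takes 0.05 s, during which the arm holds its last target. There are 200 camera calls.

### The job

The clay chips in the growing tray are bunched up at one end. Take the rake from its stand and, with its sprung tines kept resting lightly on the tray's floor while you draw it along, rake the chips out into an even single layer with at least two of the nine in every third of the tray's length, moving the chips with the rake only. Then hang the rake upright in its stand again; leave the beaker, bottle and sponge alone.

Things in the scene. Friction and masses are not known exactly. Their poses are not given: they have to be found in the camera images.
- rake: upright hand rake, about 250 g: square wooden handle 22 x 22 mm on a steel crossbar 160 mm long (along the rake's x), 12 mm wide and high. Origin: centre of the crossbar's underside, z up; the handle runs from z = 12 to 112 mm. Below hangs a head 96 mm wide with six steel tines 5 mm thick, 18 mm apart, 40 mm long, all in the plane y = 0.
- rake_short (a point): point of the rake 75 mm below its origin: the highest the tine tips can hang. The head is adjustable, so the tips hang 0 to 25 mm below this point, set differently each time and not measured: find the floor by feel (the setting slips only above 60 N). The head is also sprung: it gives upward about 1 mm per 4 N, after a preload of about 1 N, for 10 mm.
- stand: fixed wooden rake stand, left or right of the tray: two posts 130 mm apart (along its x), 116 mm clear between, with 18 mm wide, 12 mm deep notches that carry the crossbar, flaring to 38 mm at 135 mm height. Origin: centre of the base's underside. The rake hangs upright, x along the stand's x, its origin 110 mm above the stand's, and lifts straight up.
- tray: fixed shallow growing tray, inside 130 mm (its x) by 390 mm (its y), walls 6 mm thick, rim 45 mm above the bench. Origin: centre of its underside.
- bed: the tray's flat floor, 130 mm (x) by 390 mm (y). Origin: centre of its upper face, 10 mm above the bench, z up; its thirds end at y = -65 and +65 mm. The tray's and floor's axes are parallel. Press on it with no more than 15 N.
- beaker: loose open glass beaker, 72 mm across, 95 mm tall; leave alone. Origin: centre of its underside.
- bottle: loose white bottle, 56 mm across, 120 mm tall, beyond the tray; leave alone. Origin: centre of its underside.
- sponge: loose sponge block 70 x 110 x 30 mm beyond the tray; leave alone. Origin: centre of its underside.
- chip0: loose chunky clay chip, about 20 x 22 x 18 mm, 20 g, one of nine alike; they start flat in three rough rows of three across the bed's -y end third, rows about 44 mm apart along y with gaps of 11 mm or more. Origin: its centre, 9 mm above what it lies flat on.
- chip1: loose chunky clay chip, about 20 x 22 x 18 mm, 20 g, one of nine alike; they start flat in three rough rows of three across the bed's -y end third, rows about 44 mm apart along y with gaps of 11 mm or more. Origin: its centre, 9 mm above what it lies flat on.
- chip2: loose chunky clay chip, about 20 x 22 x 18 mm, 20 g, one of nine alike; they start flat in three rough rows of three across the bed's -y end third, rows about 44 mm apart along y with gaps of 11 mm or more. Origin: its centre, 9 mm above what it lies flat on.
- chip3: loose chunky clay chip, about 20 x 22 x 18 mm, 20 g, one of nine alike; they start flat in three rough rows of three across the bed's -y end third, rows about 44 mm apart along y with gaps of 11 mm or more. Origin: its centre, 9 mm above what it lies flat on.
- chip4: loose chunky clay chip, about 20 x 22 x 18 mm, 20 g, one of nine alike; they start flat in three rough rows of three across the bed's -y end third, rows about 44 mm apart along y with gaps of 11 mm or more. Origin: its centre, 9 mm above what it lies flat on.
- chip5: loose chunky clay chip, about 20 x 22 x 18 mm, 20 g, one of nine alike; they start flat in three rough rows of three across the bed's -y end third, rows about 44 mm apart along y with gaps of 11 mm or more. Origin: its centre, 9 mm above what it lies flat on.
- chip6: loose chunky clay chip, about 20 x 22 x 18 mm, 20 g, one of nine alike; they start flat in three rough rows of three across the bed's -y end third, rows about 44 mm apart along y with gaps of 11 mm or more. Origin: its centre, 9 mm above what it lies flat on.
- chip7: loose chunky clay chip, about 20 x 22 x 18 mm, 20 g, one of nine alike; they start flat in three rough rows of three across the bed's -y end third, rows about 44 mm apart along y with gaps of 11 mm or more. Origin: its centre, 9 mm above what it lies flat on.
- chip8: loose chunky clay chip, about 20 x 22 x 18 mm, 20 g, one of nine alike; they start flat in three rough rows of three across the bed's -y end third, rows about 44 mm apart along y with gaps of 11 mm or more. Origin: its centre, 9 mm above what it lies flat on.

How it is judged:
By the outcome, as a careful person would: the job done as asked, in the order asked, and still so for the second after the job is handed in, with the robot touching nothing.
It also fails if it takes over 72 s, if anything falls off the work surface, if the arm or the gripper's body presses on something with over 40 N, if the wrist force passes 120 N, or if a joint passes its speed limit or range.

## Working session

There is one attempt and no reset: what is moved stays moved. The work goes in short steps, Python scripts to look and compute and a tool call to move; the robot and the scene stay as the last step left them, time stands still between calls to the robot, and variables do not carry over. Pictures are saved under pics/ and viewed, about 8 in all and at most 12, crops included, and the job is handed in when it is done.

Besides the shell and the picture viewer there is one more tool, called after "Request:" as a command line: name --argument value ..., lists and objects as JSON in quotes. step_arm: Moves the arm, as the interface text tells. Its arguments: {"type":"object","properties":{"targets":{"type":"array","items":{"type":"array","items":{"type":"array","items":{"type":"number"}}}},"jaw":{"type":"number"}},"required":["targets"]}

```bash
mkdir -p pics; cat > h.py <<'E'
import numpy as np, cv2
from scipy.spatial.transform import Rotation as R
from plant import bot
def cap(n,save=None):
    c=bot.capture(n)
    np.savez('last_%s.npz'%n,**{k:np.asarray(v) for k,v in c.items()})
    if save: cv2.imwrite('pics/%s.png'%save,cv2.cvtColor(c['color'],cv2.COLOR_RGB2BGR))
    return c
def cloud(c):
    d=c['depth'].astype(float);h,w=d.shape
    f=h/2/np.tan(np.radians(float(c['fov_y']))/2)
    v,u=np.mgrid[:h,:w]
    P=np.stack([(u-c['cx'])*d/f,(v-c['cy'])*d/f,d],-1)
    M=cv2.Rodrigues(np.array(c['rvec'],float))[0]
    W=(P-np.array(c['tvec'],float).reshape(3))@M
    W[d==0]=np.nan
    return W
E
python3 - <<'E'
from h import *
a=cap('scene','s0')['color'];b=cap('side','d0')['color']
o=bot.get_obs();print({k:np.round(v,3) for k,v in o.items()})
E
```

```text
{'time': np.float64(0.1), 'joint_positions': array([ 1.012,  0.343,  1.525, -0.   ,  1.275, -0.146]), 'dq': array([ 0.   , -0.   , -0.003,  0.001, -0.001, -0.   ]), 'tau': array([ 1.0000e-03, -4.3201e+01, -2.4469e+01,  7.2000e-02,  5.3000e-02,
       -0.0000e+00]), 'tool_pos': array([210.4  , 480.605, 226.123]), 'tcp_rot': array([-1.712,  1.569, -2.125]), 'contact_force': array([-0.192,  0.632, -0.537]), 'moment': array([ 0.005,  0.003, -0.01 ]), 'grip_width': np.float64(91.807)}
```

View pics/s0.png

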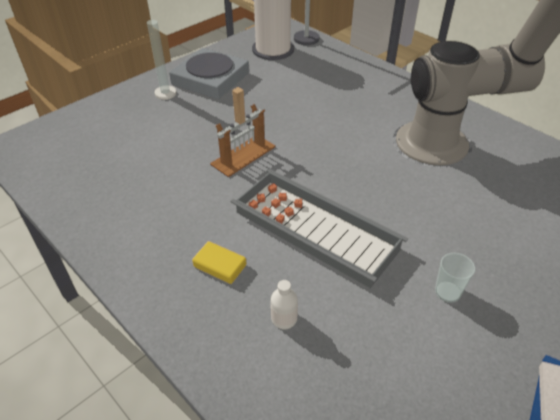

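View pics/d0.png

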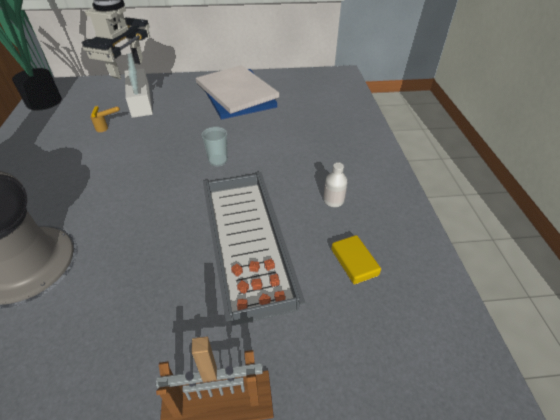

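Both views show the stand with the hanging rake (scene 243,135; side 210,385) at the tray's chip end. The chips are red (scene ~275,200; side ~260,285), the beaker is at the far end, and the sponge and bottle are beyond the tray. Next I'll measure these from the point clouds.

```bash
cat >> h.py <<'E'
def load(n): return dict(np.load('last_%s.npz'%n))
def chips(c,zmin=15):
    W=cloud(c);a=c['color'].astype(int)
    m=(a[...,0]>120)&(a[...,0]>1.8*a[...,1])&(a[...,0]>1.8*a[...,2])&(W[...,2]>zmin-20)&(W[...,2]<60)
    return W,m
E
python3 - <<'E'
from h import *
for n in ['scene','side']:
    c=load(n);W=cloud(c);hsv=cv2.cvtColor(c['color'],cv2.COLOR_RGB2HSV).astype(int)
    z=W[...,2]
    # white floor
    m=(hsv[...,1]<50)&(hsv[...,2]>150)&(z>2)&(z<25)&(W[...,0]<800)&(W[...,0]>200)&(abs(W[...,1])<400)
    m=cv2.morphologyEx(m.astype(np.uint8),cv2.MORPH_OPEN,np.ones((3,3)))
    k,l,s,ce=cv2.connectedComponentsWithStats(m)
    print(n,'floor',m.sum(),np.nanmedian(z[m>0]),cv2.minAreaRect(W[m>0][:,:2].astype(np.float32)))
    # rim points
    r=(abs(z-45)<3)&(W[...,0]>200)&(W[...,0]<800)&(abs(W[...,1])<400)&(hsv[...,1]<60)
    r=cv2.morphologyEx(r.astype(np.uint8),cv2.MORPH_CLOSE,np.ones((3,3)))
    k,l,s,ce=cv2.connectedComponentsWithStats(r)
    for i in range(1,k):
        if s[i,4]>80:
            p=W[l==i][:,:2];p=p[~np.isnan(p[:,0])];print(' rim',s[i],cv2.minAreaRect(p.astype(np.float32)))
    _,m=chips(c);k,l,s,ce=cv2.connectedComponentsWithStats(m.astype(np.uint8))
    for i in range(1,k):
        if s[i,4]>15: print(' chip',s[i,4],np.round(np.nanmean(W[l==i],0)),ce[i].round())
    # handle top / wood
    h=(hsv[...,0]<22)&(hsv[...,1]>80)&(z>100)&(z<260)&(np.hypot(W[...,0],W[...,1])<800)
    for lo,hi in [(120,140),(140,200),(200,216),(216,235)]:
        q=h&(z>=lo)&(z<hi)
        if q.sum()>5: p=W[q];print(' wood',lo,hi,q.sum(),np.round(p.mean(0)),cv2.minAreaRect(p[:,:2].astype(np.float32)))
E
```

```text
scene floor 3447 11.330658712552873 ((501.08502197265625, 76.2662353515625), (433.11004638671875, 404.44720458984375), 56.5716667175293)
 rim [ 230  169  178  112 1932] ((506.6272277832031, -9.220245361328125), (184.45956420898438, 446.1436462402344), 8.678082466125488)
 wood 120 140 122 [ 459. -346.  130.] ((450.98455810546875, -344.9356384277344), (143.9617919921875, 45.95021438598633), 2.99545955657959)
 wood 140 200 177 [ 458. -340.  170.] ((459.2267150878906, -340.386962890625), (20.37073516845703, 26.31934356689453), 44.984283447265625)
 wood 200 216 53 [ 458. -340.  208.] ((457.86883544921875, -340.5065612792969), (17.51026153564453, 26.655977249145508), 43.91057205200195)
 wood 216 235 55 [ 456. -342.  222.] ((454.55914306640625, -343.18212890625), (22.207366943359375, 20.19435691833496), 11.551342964172363)
side floor 4189 10.128954831981334 ((502.4583740234375, 60.76629638671875), (380.8058776855469, 397.51983642578125), 58.1689567565918)
 rim [ 203  172  102  148 2135] ((512.1724853515625, 26.722396850585938), (159.97808837890625, 461.48858642578125), 8.660780906677246)
 chip 39 [562. -78.  27.] [269. 264.]
 chip 36 [529. -80.  27.] [254. 266.]
 chip 47 [491. -84.  27.] [237. 269.]
 chip 37 [ 570. -122.   27.] [274. 281.]
 chip 44 [ 531. -126.   26.] [256. 284.]
 chip 42 [ 504. -130.   27.] [243. 287.]
 chip 19 [ 501. -167.   28.] [242. 302.]
 wood 120 140 452 [ 448. -344.  130.] ((449.9172058105469, -344.7152099609375), (143.6442108154297, 48.256591796875), 2.2112841606140137)
 wood 140 200 331 [ 456. -354.  171.] ((457.8295593261719, -351.28277587890625), (27.012529373168945, 13.256235122680664), 43.351173400878906)
 wood 200 216 96 [ 455. -354.  208.] ((457.5273132324219, -351.6981201171875), (26.779176712036133, 13.116000175476074), 41.56119918823242)
 wood 216 235 278 [ 453. -347.  221.] ((453.15576171875, -345.5523986816406), (21.02838706970215, 21.870059967041016), 2.4961111545562744)
```

```bash
python3 - <<'E'
from h import *
c=load('side');cv2.imwrite('pics/c0.png',cv2.cvtColor(cv2.resize(c['color'][325:420,140:290],None,fx=5,fy=5,interpolation=cv2.INTER_CUBIC),cv2.COLOR_RGB2BGR))
E
```

```text
(no output)
```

View pics/c0.png

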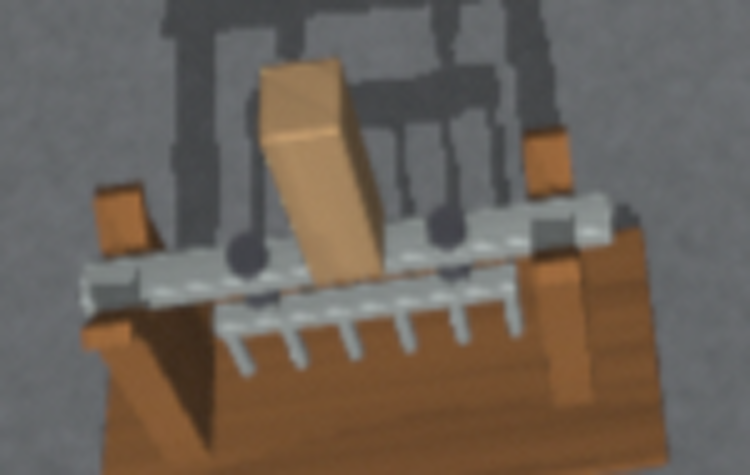

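The crop shows the crossbar seated in both notches, with a square handle. I'll grasp the handle with the jaws along the rake's y. Next I'll fit the tray and stand poses and work out the move.

```bash
cat > fit.py <<'E'
from h import *
from scipy.optimize import least_squares
def tool():
    o=bot.get_obs();return np.array(o['tool_pos']),R.from_euler('xyz',o['tcp_rot']).as_matrix(),o
E
python3 - <<'E'
from fit import *
for n in ['scene','side']:
    c=load(n);W=cloud(c);z=W[...,2]
    hsv=cv2.cvtColor(c['color'],cv2.COLOR_RGB2HSV).astype(int)
    m=(abs(W[...,0]-510)<180)&(abs(W[...,1]-10)<260)
    a=np.radians(8);
    p=W[m&(abs(z-45)<2.5)&(hsv[...,1]<90)][:,:2]
    def loc(q,P):
        d=P-q[:2];cs,sn=np.cos(q[2]),np.sin(q[2]);return np.c_[d@[cs,sn],d@[-sn,cs]]
    def res(q):
        l=abs(loc(q,p));return np.maximum(abs(np.maximum(l[:,0]-68,l[:,1]-198))-2.5,0)
    best=min((least_squares(res,[510,y0,a],loss='soft_l1',f_scale=2,x_scale=[1,1,.01]) for y0 in (-20,0,20,40)),key=lambda s:s.cost)
    q=best.x;l=loc(q,p);print(n,len(p),best.cost,q[:2].round(1),np.degrees(q[2]).round(2),np.percentile(l,[1,50,99],axis=0).round().tolist())
    red=(hsv[...,0]<14)&(hsv[...,1]>130)&(z>20)&(z<40)&m
    k,lb,s,ce=cv2.connectedComponentsWithStats(red.astype(np.uint8))
    for i in range(1,k):
        if s[i,4]>8: print('  chip',s[i,4],loc(q,np.nanmean(W[lb==i],0)[None,:2]).round(),round(float(np.nanmax(z[lb==i]))))
    w=(hsv[...,0]<22)&(hsv[...,1]>80)&(abs(W[...,0]-453)<110)&(abs(W[...,1]+345)<60)
    for lo,hi in((2,14),(131,138)):
        g=w&(z>lo)&(z<hi);print('  stand',lo,g.sum(),cv2.minAreaRect(W[g][:,:2].astype(np.float32)))
p,Rm,o=tool();print(Rm.round(4))
E
```

```text
scene 1528 6298.359312743264 [515.7   5.8] 8.76 [[-82.0, -204.0], [47.0, 21.0], [80.0, 205.0]]
  chip 35 [[ -40. -167.]] 35
  chip 34 [[   8. -168.]] 32
  chip 28 [[ -29. -125.]] 32
  chip 33 [[  39. -168.]] 32
  chip 38 [[  -1. -125.]] 31
  chip 33 [[-35. -79.]] 34
  chip 33 [[  39. -125.]] 32
  chip 41 [[  5. -80.]] 33
  chip 35 [[ 38. -82.]] 33
  stand 2 905 ((450.86773681640625, -344.0450134277344), (191.83482360839844, 82.59703063964844), 1.711314082145691)
  stand 131 53 ((451.3872375488281, -345.10992431640625), (142.16470336914062, 45.94511795043945), 3.1581826210021973)
side 1686 5294.028928322604 [515.6   5.1] 8.61 [[-79.0, -204.0], [-1.0, -62.0], [80.0, 201.0]]
  chip 66 [[ 34. -87.]] 31
  chip 71 [[  1. -84.]] 30
  chip 71 [[-38. -84.]] 31
  chip 69 [[  36. -130.]] 31
  chip 77 [[  -3. -130.]] 30
  chip 84 [[ -33. -131.]] 31
  chip 75 [[  37. -172.]] 31
  chip 77 [[   5. -172.]] 32
  chip 78 [[ -42. -171.]] 31
  stand 2 2887 ((449.86663818359375, -344.8788146972656), (189.4560546875, 79.83197021484375), 2.2455906867980957)
  stand 131 236 ((449.92431640625, -344.60931396484375), (143.60377502441406, 48.2556266784668), 2.1241188049316406)
[[-7.000e-04  4.012e-01  9.160e-01]
 [-1.200e-03  9.160e-01 -4.012e-01]
 [-1.000e+00 -1.400e-03 -2.000e-04]]
```

Request:
step_arm --targets '[[[-0.006, -0.01, 0.038, -5.2], [-0.012, -0.02, 0.076, -10.4], [-0.018, -0.03, 0.114, -15.6], [-0.024, -0.04, 0.152, -20.8], [-0.03, -0.05, 0.19, -26]]]' --jaw 0

```text
time: 0.52
tool_pos: [365.3, 357.2, 256.1]
tcp_rot: [-2.336, 1.569, -2.29]
contact_force: [0.3, 0.8, -0.4]
grip_width: 91.7
```

Request:
step_arm --targets '[[[0, -0.04, 0.008, 0], [0, -0.08, 0.016, 0], [0, -0.12, 0.024, 0], [0, -0.16, 0.032, 0], [0, -0.2, 0.04, 0]]]'

```text
time: 0.93
tool_pos: [414.3, 157.3, 256.2]
tcp_rot: [-2.425, 1.568, -2.379]
contact_force: [1.3, 0.1, 0.6]
grip_width: 92.3
```

Request:
step_arm --targets '[[[0, -0.04, 0.004, 0], [0, -0.08, 0.008, 0], [0, -0.12, 0.012, 0], [0, -0.16, 0.016, 0], [0, -0.2, 0.02, 0]]]'

```text
time: 1.35
tool_pos: [443.1, -43.4, 256.4]
tcp_rot: [-2.541, 1.568, -2.495]
contact_force: [0.7, 0.5, 0.3]
grip_width: 92.1
```

Request:
step_arm --targets '[[[0, -0.04, 0, 0], [0, -0.08, 0, 0], [0, -0.12, 0, 0], [0, -0.16, 0, 0], [0, -0.2, 0, 0]]]'

```text
time: 1.77
tool_pos: [451.8, -245.2, 256.3]
tcp_rot: [-2.816, 1.568, -2.771]
contact_force: [0.6, -0.6, 0.9]
grip_width: 92.2
```

```bash
cat >> fit.py <<'E'
def delta(tgt,head):  # world TCP target, heading of tool y in deg, tool down
    p,Rm,o=tool();d=Rm.T@(np.array(tgt)-p)
    h=np.degrees(np.arctan2(Rm[1,1],Rm[0,1]));t=-(head-h)
    print('t',round(float(o['time']),2),'tcp',p.round(1),'head',h.round(2),'axis',Rm[:,0].round(4),'F',np.round(o['contact_force'],1),'w',round(float(o['grip_width']),1))
    print(' shift mm',d.round(1),'turn',round(t,2))
E
python3 - <<'E'
from fit import *
c=cap('wrist','w0');W=cloud(c);z=W[...,2];hsv=cv2.cvtColor(c['color'],cv2.COLOR_RGB2HSV).astype(int)
g=(abs(W[...,0]-453)<25)&(abs(W[...,1]+345)<30)&(z>200)&(z<235)
print(g.sum());
if g.sum()>5: print(np.nanmedian(W[g],0),cv2.minAreaRect(W[g&(z>217)][:,:2].astype(np.float32)))
delta([452.5,-345,255],92.3)
E
```

```text
1784
[ 449.18989836 -341.75786705  221.49592438] ((451.8884582519531, -345.166015625), (22.486373901367188, 22.380380630493164), 2.5013935565948486)
t 1.82 tcp [ 452.  -252.   255.9] head 92.42 axis [-0.0023 -0.0056 -1.    ] F [-0.8 -6.3 -0.3] w 91.9
 shift mm [  1.4 -92.9  -3.5] turn 0.12
```

View pics/w0.png

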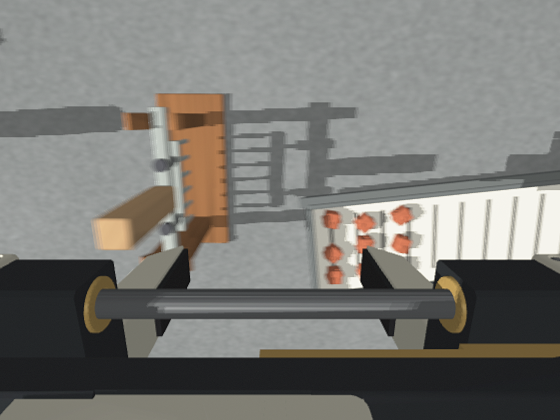

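The wrist view shows the handle top at pixel (112,230). It measures (451.9, -345.2, 222), yaw 2.5°, which agrees with the fixed cameras. The grasp is clear, so I go over the handle and down.

Request:
step_arm --targets '[[[0, -0.03, -0.001, 0], [0, -0.06, -0.002, 0], [0, -0.085, -0.003, 0], [0, -0.093, -0.0035, 0], [0.001, -0.093, -0.0035, 0]]]'

```text
time: 2.23
tool_pos: [452.0, -346.4, 254.6]
tcp_rot: [-2.16, 1.565, -2.121]
contact_force: [-0.1, 0.3, 0.4]
grip_width: 91.6
```

```bash
python3 -c "
from fit import *
delta([452,-345.2,168],92.5)"
```

```text
t 2.23 tcp [ 452.  -346.4  254.6] head 92.28 axis [-0.0031 -0.005  -1.    ] F [-0.1  0.3  0.4] w 91.6
 shift mm [86.6  1.6  0.3] turn -0.22
```

Request:
step_arm --targets '[[[0.025, 0.0016, 0, 0], [0.05, 0.0016, 0, 0], [0.072, 0.0016, 0, 0], [0.086, 0.0016, 0, 0], [0.086, 0.0016, 0, 0]]]'

```text
time: 2.65
tool_pos: [450.5, -342.0, 165.4]
tcp_rot: [3.056, 1.563, 3.098]
contact_force: [-0.4, 1.1, 0.0]
grip_width: 91.8
```

Request:
step_arm --targets '[[[0, 0, 0, 0], [0, 0, 0, 0], [0, 0, 0, 0], [0, 0, 0, 0], [0, 0, 0, 0]]]' --jaw 1

```text
time: 3.07
tool_pos: [450.8, -342.1, 166.3]
tcp_rot: [-3.062, 1.564, -3.021]
contact_force: [-0.3, 0.2, 0.2]
grip_width: 63.0
```

Request:
step_arm --targets '[[[0, 0, 0, 0], [0, 0, 0, 0], [0, 0, 0, 0], [0, 0, 0, 0], [0, 0, 0, 0]]]'

```text
time: 3.48
tool_pos: [450.8, -342.2, 166.3]
tcp_rot: [-3.071, 1.564, -3.03]
contact_force: [0.7, 0.0, 0.1]
grip_width: 30.1
```

```bash
python3 -c "
from fit import *
delta([452,-345.2,268],92.5)"
```

```text
t 3.48 tcp [ 450.8 -342.2  166.3] head 92.35 axis [-6.7e-03 -8.0e-04 -1.0e+00] F [0.7 0.  0.1] w 30.1
 shift mm [-101.7   -3.1    0.4] turn -0.15
```

Request:
step_arm --targets '[[[0, -0.003, 0.001, 0], [0, -0.003, 0.001, 0], [0, -0.003, 0.001, 0], [0, -0.003, 0.001, 0], [0, -0.003, 0.001, 0]]]'

```text
time: 3.9
tool_pos: [452.0, -345.4, 166.3]
tcp_rot: [-3.006, 1.564, -2.965]
contact_force: [0.2, -2.6, -0.4]
grip_width: 21.9
```

Request:
step_arm --targets '[[[0, 0, 0, 0], [0, 0, 0, 0], [0, 0, 0, 0], [0, 0, 0, 0], [0, 0, 0, 0]]]'

```text
time: 4.32
tool_pos: [452.0, -345.4, 166.3]
tcp_rot: [-3.002, 1.564, -2.961]
contact_force: [1.1, -0.8, -0.1]
grip_width: 22.0
```

```bash
python3 -c "
from fit import *
delta([452,-345.2,268],92.5)"
```

```text
t 4.32 tcp [ 452.  -345.4  166.3] head 92.35 axis [-0.0065 -0.0012 -1.    ] F [ 1.1 -0.8 -0.1] w 22.0
 shift mm [-1.017e+02  1.000e-01 -7.000e-01] turn -0.15
```

Request:
step_arm --targets '[[[-0.008, 0, 0, 0], [-0.02, 0, 0, 0], [-0.035, 0, 0, 0], [-0.05, 0, 0, 0], [-0.06, 0, 0, 0]]]'

```text
time: 4.73
tool_pos: [452.5, -345.3, 227.9]
tcp_rot: [-2.895, 1.565, -2.854]
contact_force: [0.2, 0.7, -2.1]
grip_width: 21.7
```

Request:
step_arm --targets '[[[-0.02, 0, 0, 0], [-0.04, 0, 0, 0], [-0.06, 0, 0, 0], [-0.075, 0, 0, 0], [-0.08, 0, 0, 0]]]'

```text
time: 5.15
tool_pos: [453.5, -345.4, 310.7]
tcp_rot: [-2.219, 1.565, -2.178]
contact_force: [0.1, 0.2, -2.8]
grip_width: 21.5
```

```bash
python3 - <<'E'
from fit import *
c=cap('side','d1');cap('scene')
t=np.radians(8.7);o=np.array([515.7,5.5])
for y in (-105,-150): print(y,(o+y*np.array([-np.sin(t),np.cos(t)])).round(1))
q=o-105*np.array([-np.sin(t),np.cos(t)])
delta([*q,306],98.7)
W=cloud(c);z=W[...,2];p=np.array(bot.get_obs()['tool_pos'])
m=(abs(W[...,0]-p[0])<55)&(abs(W[...,1]-p[1])<20)&(z>105)&(z<p[2]-70)
zz=z[m];print(m.sum(),np.percentile(zz,[0,1,5,50,99]) if m.sum() else '',W[m&(z<p[2]-130)].mean(0) if (m&(z<p[2]-130)).any() else '')
print(np.histogram(zz,20))
E
```

```text
-105 [531.6 -98.3]
-150 [ 538.4 -142.8]
t 5.25 tcp [ 453.1 -345.2  308.6] head 92.36 axis [-0.0048 -0.0027 -1.    ] F [ 0.  -0.4 -3.3] w 21.9
 shift mm [  1.6 243.5  88.6] turn -6.34
374 [108.64386694 110.17300425 179.95103855 211.45482419 234.36996238] [ 507.8724655  -335.87430911  117.92882639]
(array([  5,   1,   5,   0,   0,   0,   0,   0,   0,   0,   4,  47,  45,
        46,  16,  19,   3,  48, 127,   8]), array([108.64386694, 115.07255422, 121.5012415 , 127.92992877,
       134.35861605, 140.78730333, 147.2159906 , 153.64467788,
       160.07336515, 166.50205243, 172.93073971, 179.35942698,
       185.78811426, 192.21680154, 198.64548881, 205.07417609,
       211.50286337, 217.93155064, 224.36023792, 230.7889252 ,
       237.21761247]))
```

Request:
step_arm --targets '[[[0, 0.025, 0.009, -1], [0, 0.055, 0.02, -2], [0, 0.085, 0.031, -3], [0, 0.115, 0.042, -4], [0, 0.14, 0.051, -5]]]'

```text
time: 5.67
tool_pos: [498.1, -200.9, 306.3]
tcp_rot: [3.093, 1.563, -3.06]
contact_force: [0.6, -0.5, -2.9]
grip_width: 21.8
```

```bash
python3 -c "
from fit import *
delta([531.6,-98.3,240],98.7)"
```

```text
t 5.67 tcp [ 498.1 -200.9  306.3] head 97.42 axis [-7.3e-03 -6.0e-04 -1.0e+00] F [ 0.6 -0.5 -2.9] w 21.8
 shift mm [66.  97.4 47. ] turn -1.28
```

Request:
step_arm --targets '[[[0.012, 0.025, 0.012, -0.3], [0.03, 0.055, 0.027, -0.6], [0.05, 0.085, 0.041, -1], [0.066, 0.097, 0.047, -1.3], [0.066, 0.097, 0.047, -1.3]]]'

```text
time: 6.08
tool_pos: [529.8, -94.7, 235.0]
tcp_rot: [2.771, 1.554, 2.927]
contact_force: [-1.3, 0.1, -2.7]
grip_width: 22.2
```

```bash
python3 - <<'E'
from fit import *
a=cap('side')['color'];c=cap('wrist')
delta([531.6,-98.3,200],98.7)
s=cv2.resize(a[170:330,130:330],None,fx=3,fy=3,interpolation=cv2.INTER_CUBIC)
cv2.imwrite('pics/d2.png',cv2.cvtColor(s,cv2.COLOR_RGB2BGR))
# chips in tray frame from wrist cam
t=np.radians(8.7)
for n in('wrist',):
    c=load(n);W=cloud(c);z=W[...,2];hsv=cv2.cvtColor(c['color'],cv2.COLOR_RGB2HSV).astype(int)
    red=((hsv[...,0]<14)&(hsv[...,1]>130)&(z>22)&(z<34)).astype(np.uint8)
    k,lb,s,ce=cv2.connectedComponentsWithStats(red)
    for i in range(1,k):
        if s[i,4]>40:
            d=W[lb==i][:,:2]-[515.7,5.5];l=np.c_[d@[np.cos(t),np.sin(t)],d@[-np.sin(t),np.cos(t)]]
            print(s[i,4],np.percentile(l,[2,98],axis=0).round().tolist())
E
```

```text
t 6.18 tcp [530.9 -98.2 238.6] head 98.8 axis [-0.0106 -0.     -0.9999] F [ 0.2 -0.3 -2.4] w 21.8
 shift mm [38.6 -0.2  1. ] turn 0.1
61 [[-188.0, -313.0], [-175.0, -311.0]]
300 [[-52.0, -179.0], [-34.0, -159.0]]
281 [[-49.0, -91.0], [-30.0, -71.0]]
290 [[-45.0, -138.0], [-25.0, -117.0]]
276 [[-15.0, -137.0], [4.0, -119.0]]
267 [[-12.0, -91.0], [9.0, -72.0]]
272 [[-7.0, -180.0], [13.0, -159.0]]
211 [[22.0, -90.0], [41.0, -76.0]]
263 [[26.0, -178.0], [45.0, -161.0]]
256 [[25.0, -137.0], [42.0, -118.0]]
```

View pics/d2.png

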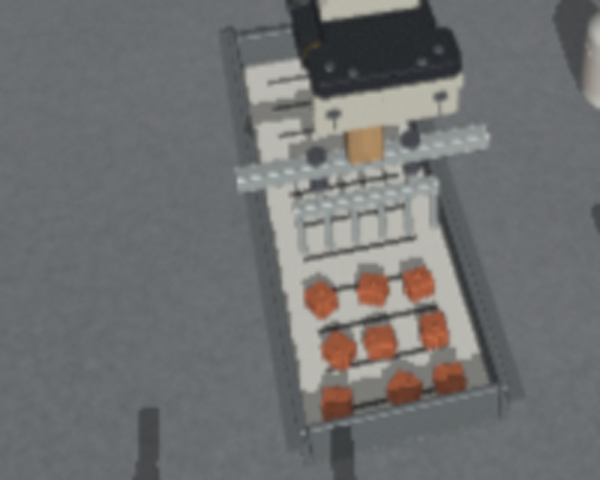

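The crop shows the rake square to the tray above the gap between rows 1 and 2, with all nine chips in three rows. The wrist measurement puts the gaps at y' = -117..-91 and -159..-138. I descend to a height that is safe at any setting, then read the tip height by depth.

Request:
step_arm --targets '[[[0.01, 0.0005, -0.001, 0], [0.028, 0.001, -0.002, 0], [0.046, 0.001, -0.002, 0], [0.06, 0.001, -0.002, 0], [0.064, 0.001, -0.002, 0]]]'

```text
time: 6.6
tool_pos: [527.0, -98.8, 173.1]
tcp_rot: [2.951, 1.557, 3.103]
contact_force: [-0.5, 0.6, -3.0]
grip_width: 22.1
```

```bash
python3 - <<'E'
from fit import *
delta([529.6,-97.7,172],98.7)
t=np.radians(8.7)
for n in('side','scene'):
    c=cap(n);p,_,_=tool();W=cloud(c);z=W[...,2];d=W[...,:2]-p[:2]
    lx=d@[np.cos(t),np.sin(t)];ly=d@[-np.sin(t),np.cos(t)]
    hsv=cv2.cvtColor(c['color'],cv2.COLOR_RGB2HSV)
    m=(abs(lx)<52)&(abs(ly)<6)&(z>13)&(z<p[2]-60)&(hsv[...,1]<100)
    print(n,m.sum(),np.sort(z[m]).round()[:40:2],np.median(ly[m&(z<p[2]-100)]).round(1))
E
```

```text
t 6.6 tcp [527.  -98.8 173.1] head 98.69 axis [-1.340e-02  5.000e-04 -9.999e-01] F [-0.5  0.6 -3. ] w 22.1
 shift mm [1.1 0.6 2.8] turn -0.01
side 448 [13. 14. 42. 42. 43. 44. 44. 45. 45. 46. 46. 46. 47. 47. 47. 48. 49. 49.
 50. 50.] -1.4
scene 313 [13. 13. 14. 14. 14. 14. 14. 15. 16. 41. 43. 44. 44. 45. 46. 47. 47. 47.
 48. 49.] 0.1
```

Both cameras give tips at z≈41 with the TCP at 173, so I expect contact at TCP ≈142. I go down to 147, then feel for the floor.

Request:
step_arm --targets '[[[0.006, 0.0005, 0.0015, 0], [0.013, 0.0005, 0.002, 0], [0.02, 0.0005, 0.002, 0], [0.025, 0.0005, 0.002, 0], [0.025, 0.0005, 0.002, 0]]]'

```text
time: 7.12
tool_pos: [528.8, -97.6, 148.3]
tcp_rot: [2.936, 1.557, 3.089]
contact_force: [-0.4, 0.5, -3.3]
grip_width: 21.8
```

Request:
step_arm --targets '[[[0.0004, 0, 0, 0], [0.0008, 0, 0, 0], [0.0012, 0, 0, 0], [0.0016, 0, 0, 0], [0.002, 0, 0, 0]]]'

```text
time: 7.53
tool_pos: [528.9, -97.6, 146.5]
tcp_rot: [2.948, 1.558, 3.101]
contact_force: [0.6, 0.1, -1.2]
grip_width: 21.7
```

Request:
step_arm --targets '[[[0.0004, 0, 0, 0], [0.0008, 0, 0, 0], [0.0012, 0, 0, 0], [0.0016, 0, 0, 0], [0.002, 0, 0, 0]]]'

```text
time: 7.95
tool_pos: [528.8, -97.6, 144.5]
tcp_rot: [2.948, 1.558, 3.1]
contact_force: [-0.7, -0.4, -3.3]
grip_width: 21.7
```

Request:
step_arm --targets '[[[0.0004, 0, 0, 0], [0.0008, 0, 0, 0], [0.0012, 0, 0, 0], [0.0016, 0, 0, 0], [0.002, 0, 0, 0]]]'

```text
time: 8.37
tool_pos: [528.9, -97.7, 142.8]
tcp_rot: [2.964, 1.558, 3.116]
contact_force: [-1.6, -0.2, 2.1]
grip_width: 21.9
```

Contact felt: about 5 N at TCP z 142.8. I draw along +y'.

Request:
step_arm --targets '[[[0, 0.004, 0, 0], [0, 0.012, 0, 0], [0, 0.02, 0, 0], [0, 0.028, 0, 0], [0, 0.036, 0, 0]]]'

```text
time: 8.78
tool_pos: [523.6, -61.4, 143.2]
tcp_rot: [3.018, 1.559, -3.113]
contact_force: [-0.1, -3.2, 0.1]
grip_width: 22.0
```

```bash
cat >> fit.py <<'E'
def tr(y,x=-2,z=142.5):
    t=np.radians(8.7);q=np.array([515.7,5.5])+y*np.array([-np.sin(t),np.cos(t)])+x*np.array([np.cos(t),np.sin(t)])
    p,_,_=tool();d=p[:2]-[515.7,5.5];print('tray xy',(d@[np.cos(t),np.sin(t)]).round(1),(d@[-np.sin(t),np.cos(t)]).round(1))
    delta([*q,z],98.7)
E
python3 -c "
from fit import *
tr(106)"
```

```text
tray xy -2.3 -67.3
t 8.78 tcp [523.6 -61.4 143.2] head 98.75 axis [-1.170e-02 -3.000e-04 -9.999e-01] F [-0.1 -3.2  0.1] w 22.0
 shift mm [  0.9 173.3   0.4] turn 0.05
```

Request:
step_arm --targets '[[[0.0003, 0.008, 0, 0], [0.0006, 0.017, 0, 0], [0.0006, 0.026, 0, 0], [0.0006, 0.035, 0, 0], [0.0006, 0.044, 0, 0]]]'

```text
time: 9.2
tool_pos: [517.0, -17.2, 142.9]
tcp_rot: [3.1, 1.56, -3.03]
contact_force: [0.8, -4.9, 3.4]
grip_width: 21.9
```

```bash
python3 -c "
from fit import *
tr(106)"
```

```text
tray xy -2.2 -22.6
t 9.2 tcp [517.  -17.2 142.9] head 98.77 axis [-0.011  -0.0012 -0.9999] F [ 0.8 -4.9  3.4] w 21.9
 shift mm [  0.5 128.6   0.3] turn 0.07
```

Net force is about 6 N, which is good. I continue.

Request:
step_arm --targets '[[[0, 0.008, 0, 0], [0, 0.017, 0, 0], [0, 0.026, 0, 0], [0, 0.035, 0, 0], [0, 0.044, 0, 0]]]'

```text
time: 9.62
tool_pos: [510.0, 27.1, 142.9]
tcp_rot: [3.113, 1.56, -3.017]
contact_force: [0.8, -5.7, 1.2]
grip_width: 22.0
```

```bash
python3 -c "
from fit import *
tr(106)"
```

```text
tray xy -2.3 22.2
t 9.62 tcp [510.   27.1 142.9] head 98.78 axis [-0.0111 -0.0014 -0.9999] F [ 0.8 -5.7  1.2] w 22.0
 shift mm [ 0.4 83.8  0.4] turn 0.08
```

Request:
step_arm --targets '[[[0.0002, 0.008, 0, 0], [0.0002, 0.017, 0, 0], [0.0002, 0.026, 0, 0], [0.0002, 0.035, 0, 0], [0.0002, 0.044, 0, 0]]]'

```text
time: 10.03
tool_pos: [503.1, 71.2, 142.8]
tcp_rot: [-3.128, 1.559, -2.975]
contact_force: [1.3, -6.8, 2.3]
grip_width: 21.7
```

```bash
python3 -c "
from fit import *
tr(106)"
```

```text
tray xy -2.5 66.9
t 10.03 tcp [503.1  71.2 142.8] head 98.78 axis [-0.0113 -0.0019 -0.9999] F [ 1.3 -6.8  2.3] w 21.7
 shift mm [ 0.2 39.1  0.6] turn 0.08
```

Then the last 38 mm, a short back-off, and a lift of 50 mm clear of the chips.

Request:
step_arm --targets '[[[0.0002, 0.009, 0, 0], [0.0002, 0.018, 0, 0], [0.0002, 0.027, 0, 0], [0.0002, 0.034, 0, 0], [0.0002, 0.039, 0, 0]]]'

```text
time: 10.45
tool_pos: [496.7, 110.6, 142.6]
tcp_rot: [-3.103, 1.559, -2.949]
contact_force: [1.1, -5.1, 3.5]
grip_width: 21.3
```

Request:
step_arm --targets '[[[0, -0.002, 0, 0], [-0.006, -0.005, 0, 0], [-0.02, -0.006, 0, 0], [-0.04, -0.006, 0, 0], [-0.055, -0.006, 0, 0]]]'

```text
time: 10.87
tool_pos: [497.3, 105.1, 198.0]
tcp_rot: [3.036, 1.556, -3.093]
contact_force: [0.3, -0.7, -2.6]
grip_width: 21.8
```

```bash
cat > ch.py <<'E'
from fit import *
def chk(ns=('side','scene')):
    t=np.radians(8.7)
    for n in ns:
        c=cap(n);W=cloud(c);z=W[...,2];hsv=cv2.cvtColor(c['color'],cv2.COLOR_RGB2HSV).astype(int)
        red=((hsv[...,0]<14)&(hsv[...,1]>130)&(z>16)&(z<60)&(abs(W[...,0]-515)<110)&(abs(W[...,1]-5)<220)).astype(np.uint8)
        k,lb,s,ce=cv2.connectedComponentsWithStats(red);print(n)
        for i in range(1,k):
            if s[i,4]>8:
                d=W[lb==i]-[515.7,5.5,0];l=np.c_[d[:,:2]@[np.cos(t),np.sin(t)],d[:,:2]@[-np.sin(t),np.cos(t)]]
                print('  ',s[i,4],np.percentile(l,[2,98],axis=0).round().tolist(),d[:,2].max().round())
E
python3 -c "
from ch import *
chk(('side','scene','wrist'));tr(-148.5,-2,197)"
```

```text
side
   52 [[26.0, 107.0], [43.0, 126.0]] 30.0
   54 [[-47.0, 106.0], [-29.0, 126.0]] 32.0
   53 [[-13.0, 106.0], [4.0, 124.0]] 31.0
   75 [[27.0, -138.0], [43.0, -120.0]] 31.0
   84 [[-13.0, -139.0], [6.0, -120.0]] 30.0
   87 [[-43.0, -140.0], [-24.0, -119.0]] 31.0
   74 [[28.0, -180.0], [45.0, -163.0]] 31.0
   75 [[-5.0, -181.0], [14.0, -163.0]] 30.0
   78 [[-51.0, -180.0], [-33.0, -162.0]] 30.0
scene
   39 [[-49.0, -174.0], [-32.0, -160.0]] 32.0
   37 [[1.0, -175.0], [15.0, -161.0]] 32.0
   74 [[-34.0, -133.0], [6.0, -117.0]] 32.0
   33 [[29.0, -174.0], [45.0, -161.0]] 31.0
   35 [[32.0, -133.0], [45.0, -117.0]] 33.0
   41 [[-42.0, 113.0], [-26.0, 128.0]] 33.0
   52 [[-9.0, 111.0], [5.0, 126.0]] 34.0
   44 [[32.0, 111.0], [46.0, 126.0]] 32.0
wrist
   497 [[-53.0, -175.0], [-33.0, -158.0]] 30.0
   307 [[-50.0, 111.0], [-30.0, 129.0]] 31.0
   480 [[-45.0, -136.0], [-24.0, -115.0]] 30.0
   302 [[-16.0, 112.0], [4.0, 126.0]] 31.0
   453 [[-15.0, -135.0], [5.0, -117.0]] 30.0
   471 [[-7.0, -178.0], [14.0, -158.0]] 31.0
   193 [[23.0, 112.0], [42.0, 127.0]] 31.0
   434 [[25.0, -176.0], [44.0, -158.0]] 31.0
   415 [[25.0, -135.0], [43.0, -115.0]] 31.0
tray xy -2.4 101.1
t 11.02 tcp [498.1 105.  197.8] head 98.8 axis [-0.0116 -0.0011 -0.9999] F [-0.7  0.5 -2.5] w 21.9
 shift mm [   0.6 -249.6   -0. ] turn 0.1
```

Row 1 is now at y'≈117 as a neat row. I go back over the gap between rows 2 and 3 at y' = -148.5.

Request:
step_arm --targets '[[[0, -0.025, 0, 0], [0, -0.06, 0, 0], [0, -0.1, 0, 0], [0, -0.14, 0, 0], [0, -0.17, 0, 0]]]'

```text
time: 11.43
tool_pos: [523.1, -65.2, 195.8]
tcp_rot: [3.001, 1.556, -3.13]
contact_force: [0.2, -0.2, -1.8]
grip_width: 21.9
```

Request:
step_arm --targets '[[[0, -0.025, 0, 0], [0, -0.05, 0, 0], [0, -0.065, 0, 0], [0, -0.075, 0, 0], [0, -0.078, 0, 0]]]'

```text
time: 11.85
tool_pos: [534.7, -143.1, 194.6]
tcp_rot: [2.936, 1.554, 3.088]
contact_force: [-0.1, -0.1, -2.1]
grip_width: 22.1
```

```bash
python3 -c "
from fit import *
tr(-148.5,-2,147)"
```

```text
tray xy -3.7 -149.8
t 11.85 tcp [ 534.7 -143.1  194.6] head 98.67 axis [-1.650e-02  9.000e-04 -9.999e-01] F [-0.1 -0.1 -2.1] w 22.1
 shift mm [47.5  1.1  2.5] turn -0.03
```

Request:
step_arm --targets '[[[0.008, 0.001, 0.0015, 0], [0.02, 0.001, 0.0025, 0], [0.034, 0.001, 0.0025, 0], [0.044, 0.001, 0.0025, 0], [0.0465, 0.001, 0.0025, 0]]]'

```text
time: 12.27
tool_pos: [535.0, -139.8, 145.7]
tcp_rot: [2.849, 1.55, 3.001]
contact_force: [-0.8, 0.1, -3.2]
grip_width: 22.0
```

Request:
step_arm --targets '[[[0.0006, 0, 0, 0], [0.0012, 0, 0, 0], [0.002, 0, 0, 0], [0.0026, 0, 0, 0], [0.003, 0, 0, 0]]]'

```text
time: 12.68
tool_pos: [535.2, -139.8, 143.4]
tcp_rot: [2.855, 1.551, 3.008]
contact_force: [-1.3, 0.6, 1.1]
grip_width: 21.8
```

```bash
python3 -c "
from fit import *
tr(-148.5,-2,142.6)"
```

```text
tray xy -2.7 -146.6
t 12.68 tcp [ 535.2 -139.8  143.4] head 98.75 axis [-0.0194  0.0026 -0.9998] F [-1.3  0.6  1.1] w 21.8
 shift mm [ 0.8 -1.9  0.7] turn 0.05
```

Contact again, about 4 N net at 143.4. I draw 135 mm.

Request:
step_arm --targets '[[[0.0003, 0.004, 0, 0], [0.0005, 0.012, 0, 0], [0.0006, 0.02, 0, 0], [0.0007, 0.028, 0, 0], [0.0008, 0.036, 0, 0]]]'

```text
time: 13.1
tool_pos: [530.0, -103.8, 143.3]
tcp_rot: [2.91, 1.553, 3.063]
contact_force: [0.1, -3.6, 0.6]
grip_width: 21.7
```

```bash
python3 -c "
from fit import *
tr(-12,-2,142.6)"
```

```text
tray xy -2.4 -110.2
t 13.1 tcp [ 530.  -103.8  143.3] head 98.77 axis [-0.0179  0.0014 -0.9998] F [ 0.1 -3.6  0.6] w 21.7
 shift mm [ 1.1 98.2  0.5] turn 0.07
```

Request:
step_arm --targets '[[[0.0003, 0.008, 0, 0], [0.0006, 0.017, 0, 0], [0.0006, 0.026, 0, 0], [0.0006, 0.035, 0, 0], [0.0006, 0.044, 0, 0]]]'

```text
time: 13.52
tool_pos: [523.3, -59.5, 143.1]
tcp_rot: [2.934, 1.553, 3.087]
contact_force: [0.6, -4.3, 2.0]
grip_width: 22.2
```

```bash
python3 -c "
from fit import *
tr(-12,-2,142.6)"
```

```text
tray xy -2.3 -65.4
t 13.52 tcp [523.3 -59.5 143.1] head 98.78 axis [-0.0174  0.001  -0.9998] F [ 0.6 -4.3  2. ] w 22.2
 shift mm [ 0.6 53.4  0.4] turn 0.08
```

Request:
step_arm --targets '[[[0.0002, 0.011, 0, 0], [0.0003, 0.022, 0, 0], [0.0003, 0.034, 0, 0], [0.0003, 0.045, 0, 0], [0.0003, 0.053, 0, 0]]]'

```text
time: 13.93
tool_pos: [514.8, -5.9, 143.0]
tcp_rot: [2.938, 1.553, 3.092]
contact_force: [1.4, -5.0, 2.0]
grip_width: 21.8
```

Request:
step_arm --targets '[[[0, -0.002, 0, 0], [-0.006, -0.005, 0, 0], [-0.02, -0.006, 0, 0], [-0.04, -0.006, 0, 0], [-0.055, -0.006, 0, 0]]]'

```text
time: 14.35
tool_pos: [516.0, -11.8, 198.4]
tcp_rot: [2.866, 1.55, 3.02]
contact_force: [-0.0, 0.2, -1.3]
grip_width: 22.0
```

```bash
python3 -c "
from ch import *
c=cap('side','d3');chk(('side','wrist'));delta([474,-200,306.3],92.35)"
```

```text
side
   59 [[26.0, -10.0], [41.0, 10.0]] 31.0
   67 [[-14.0, -9.0], [5.0, 9.0]] 31.0
   67 [[-50.0, -12.0], [-32.0, 8.0]] 30.0
   76 [[27.0, -180.0], [45.0, -163.0]] 31.0
   78 [[-5.0, -181.0], [14.0, -162.0]] 30.0
   79 [[-51.0, -180.0], [-33.0, -161.0]] 31.0
wrist
   432 [[-53.0, -177.0], [-33.0, -158.0]] 30.0
   320 [[-52.0, -7.0], [-32.0, 10.0]] 31.0
   423 [[-49.0, 107.0], [-30.0, 128.0]] 30.0
   348 [[-16.0, -6.0], [4.0, 11.0]] 30.0
   394 [[-16.0, 109.0], [4.0, 125.0]] 30.0
   398 [[-7.0, -179.0], [13.0, -158.0]] 30.0
   226 [[22.0, -6.0], [40.0, 12.0]] 30.0
   371 [[23.0, 109.0], [42.0, 126.0]] 31.0
   383 [[25.0, -177.0], [44.0, -159.0]] 31.0
t 14.5 tcp [516.7 -12.  198.2] head 98.78 axis [-0.0173  0.0016 -0.9998] F [-0.3 -0.6 -2.8] w 21.7
 shift mm [-107.7 -178.8  -72.7] turn 6.43
```

View pics/d3.png

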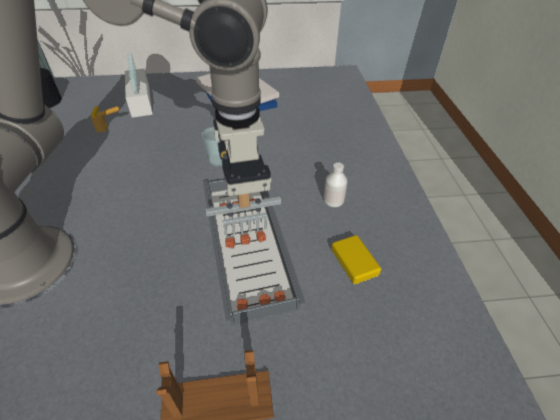

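The picture shows the rake lifted clear at (245,215), and the chips in three rows of three at y' ≈ 117, 0 and -170. All tops are at about 28–31 mm, so they lie flat in a single layer, with 3/3/3 per third. The other objects are undisturbed. I return the rake to the stand.

Request:
step_arm --targets '[[[-0.025, -0.02, -0.009, 1.3], [-0.05, -0.05, -0.02, 2.6], [-0.075, -0.08, -0.033, 4], [-0.095, -0.11, -0.045, 5.2], [-0.108, -0.14, -0.057, 6.4]]]'

```text
time: 14.92
tool_pos: [483.0, -160.4, 307.1]
tcp_rot: [2.964, 1.553, 3.005]
contact_force: [1.0, 0.6, -2.5]
grip_width: 21.8
```

```bash
python3 -c "
from fit import *
delta([452.0,-345.4,306.3],92.35)"
```

```text
t 14.92 tcp [ 483.  -160.4  307.1] head 92.34 axis [-0.0176  0.0024 -0.9998] F [ 1.   0.6 -2.5] w 21.8
 shift mm [   0.9 -183.6  -38.5] turn -0.01
```

Request:
step_arm --targets '[[[0, -0.03, -0.006, 0], [0, -0.065, -0.014, 0], [0, -0.1, -0.021, 0], [0, -0.13, -0.027, 0], [0.001, -0.155, -0.033, 0]]]'

```text
time: 15.33
tool_pos: [455.2, -318.5, 304.1]
tcp_rot: [2.851, 1.55, 2.891]
contact_force: [1.6, 0.6, -2.7]
grip_width: 21.9
```

```bash
python3 -c "
from fit import *
delta([452.0,-345.4,306.3],92.35)"
```

```text
t 15.33 tcp [ 455.2 -318.5  304.1] head 92.27 axis [-0.02    0.0051 -0.9998] F [ 1.6  0.6 -2.7] w 21.9
 shift mm [ -2.3 -26.7  -4.3] turn -0.08
```

Request:
step_arm --targets '[[[0, -0.01, -0.002, 0], [0, -0.02, -0.0035, 0], [0, -0.027, -0.0038, 0], [0, -0.027, -0.0038, 0], [0, -0.027, -0.0038, 0]]]'

```text
time: 15.75
tool_pos: [452.8, -344.8, 303.7]
tcp_rot: [2.805, 1.55, 2.845]
contact_force: [0.3, 0.1, -3.1]
grip_width: 21.8
```

```bash
python3 - <<'E'
from fit import *
delta([452.5,-345.8,220],92.35)
c=cap('wrist');W=cloud(c);z=W[...,2];hsv=cv2.cvtColor(c['color'],cv2.COLOR_RGB2HSV).astype(int)
c=cap('side');W=cloud(c);p,_,_=tool();z=W[...,2]
m=(abs(W[...,0]-p[0])<90)&(abs(W[...,1]-p[1])<25)&(z>p[2]-60)&(z<p[2]-40)
print(m.sum(),cv2.minAreaRect(W[m][:,:2].astype(np.float32)),'bar z',np.percentile(z[m],[5,95]))
E
```

```text
t 15.75 tcp [ 452.8 -344.8  303.7] head 92.31 axis [-0.0202  0.0062 -0.9998] F [ 0.3  0.1 -3.1] w 21.8
 shift mm [83.7 -1.6  1.3] turn -0.04
526 ((503.970947265625, -342.0570068359375), (57.59074401855469, 13.082344055175781), 2.4886245727539062) bar z [249.05134965 260.59950154]
```

Request:
step_arm --targets '[[[0.015, -0.0016, 0.001, 0], [0.04, -0.0016, 0.001, 0], [0.065, -0.0016, 0.001, 0], [0.08, -0.0016, 0.001, 0], [0.084, -0.0016, 0.001, 0]]]'

```text
time: 16.27
tool_pos: [451.6, -343.5, 217.5]
tcp_rot: [2.721, 1.546, 2.763]
contact_force: [-0.6, 1.1, -3.1]
grip_width: 22.2
```

```bash
python3 -c "
from fit import *
delta([452.6,-345.9,190],92.35)"
```

```text
t 16.27 tcp [ 451.6 -343.5  217.5] head 92.43 axis [-0.0233  0.0093 -0.9997] F [-0.6  1.1 -3.1] w 22.2
 shift mm [27.4 -2.8  1.5] turn 0.08
```

Request:
step_arm --targets '[[[0, -0.003, 0.0015, 0], [0.006, -0.003, 0.0015, 0], [0.014, -0.003, 0.0015, 0], [0.02, -0.003, 0.0015, 0], [0.022, -0.003, 0.0015, 0]]]'

```text
time: 16.68
tool_pos: [452.5, -345.9, 194.6]
tcp_rot: [2.704, 1.545, 2.747]
contact_force: [-0.6, 0.6, -2.8]
grip_width: 21.9
```

```bash
python3 -c "
from fit import *
delta([452.8,-346,168],92.35)
a=cap('side')['color'][310:420,130:300]
cv2.imwrite('pics/d4.png',cv2.cvtColor(cv2.resize(a,None,fx=4,fy=4,interpolation=cv2.INTER_CUBIC),cv2.COLOR_RGB2BGR))"
```

```text
t 16.68 tcp [ 452.5 -345.9  194.6] head 92.43 axis [-0.024   0.01   -0.9997] F [-0.6  0.6 -2.8] w 21.9
 shift mm [26.6 -0.4  0.9] turn 0.08
```

View pics/d4.png

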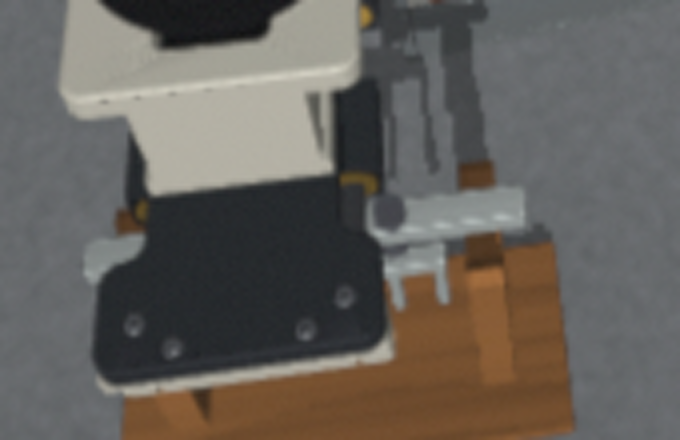

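The crop shows the bar lying over the post with both flare prongs visible either side of it (480,170 and 490,280), so it is centred. I lower it slowly.

Request:
step_arm --targets '[[[0.003, -0.0002, 0.0005, 0], [0.007, -0.0003, 0.0007, 0], [0.011, -0.0004, 0.0009, 0], [0.015, -0.0004, 0.0009, 0], [0.018, -0.0004, 0.0009, 0]]]'

```text
time: 17.15
tool_pos: [452.8, -346.0, 176.0]
tcp_rot: [2.696, 1.544, 2.738]
contact_force: [-0.5, -0.3, -2.6]
grip_width: 22.0
```

```bash
python3 -c "
from fit import *
delta([452.8,-346,166.5],92.35)"
```

```text
t 17.15 tcp [ 452.8 -346.   176. ] head 92.42 axis [-0.0246  0.0105 -0.9996] F [-0.5 -0.3 -2.6] w 22.0
 shift mm [ 9.5 -0.1  0.2] turn 0.07
```

Request:
step_arm --targets '[[[0.002, 0, 0, 0], [0.004, 0, 0, 0], [0.006, 0, 0, 0], [0.007, 0, 0, 0], [0.008, 0, 0, 0]]]'

```text
time: 17.57
tool_pos: [452.6, -346.0, 167.9]
tcp_rot: [2.696, 1.544, 2.739]
contact_force: [-0.3, 0.1, -3.0]
grip_width: 22.2
```

Request:
step_arm --targets '[[[0, 0, 0, 0], [0, 0, 0, 0], [0, 0, 0, 0], [0, 0, 0, 0], [0, 0, 0, 0]]]'

```text
time: 17.98
tool_pos: [452.7, -346.0, 168.1]
tcp_rot: [2.698, 1.544, 2.741]
contact_force: [-0.3, 1.3, -3.0]
grip_width: 21.6
```

Request:
step_arm --targets '[[[0.0003, 0, 0, 0], [0.0006, 0, 0, 0], [0.0009, 0, 0, 0], [0.0012, 0, 0, 0], [0.0014, 0, 0, 0]]]'

```text
time: 18.4
tool_pos: [452.6, -346.1, 167.3]
tcp_rot: [2.713, 1.545, 2.755]
contact_force: [-2.4, 1.2, 4.1]
grip_width: 22.0
```

Contact of about 7 N shows the rake is on the notch floor. I release it.

Request:
step_arm --targets '[[[0, 0, 0, 0], [0, 0, 0, 0], [0, 0, 0, 0], [0, 0, 0, 0], [0, 0, 0, 0]]]' --jaw 0

```text
time: 18.82
tool_pos: [452.7, -346.1, 167.2]
tcp_rot: [2.711, 1.545, 2.753]
contact_force: [-0.3, 0.8, -0.2]
grip_width: 50.6
```

Request:
step_arm --targets '[[[0, 0, 0, 0], [0, 0, 0, 0], [0, 0, 0, 0], [0, 0, 0, 0], [0, 0, 0, 0]]]'

```text
time: 19.23
tool_pos: [452.7, -346.1, 167.2]
tcp_rot: [2.713, 1.545, 2.755]
contact_force: [-0.3, -0.4, -0.0]
grip_width: 84.3
```

Request:
step_arm --targets '[[[-0.01, 0, 0, 0], [-0.03, 0, 0, 0], [-0.055, 0, 0, 0], [-0.08, 0, 0, 0], [-0.11, 0, 0, 0]]]'

```text
time: 19.65
tool_pos: [454.9, -346.8, 278.3]
tcp_rot: [2.692, 1.544, 2.735]
contact_force: [-0.0, -1.7, 0.2]
grip_width: 91.7
```

Request:
step_arm --targets '[[[0, 0.03, 0, 0], [0, 0.065, 0, 0], [0, 0.1, 0, 0], [0, 0.13, 0, 0], [0, 0.14, 0, 0]]]'

```text
time: 20.07
tool_pos: [448.7, -203.4, 281.3]
tcp_rot: [2.653, 1.544, 2.698]
contact_force: [0.7, 0.0, -0.0]
grip_width: 91.9
```

```bash
python3 - <<'E'
from ch import *
c=cap('side','d5');chk(('side',));W=cloud(c);z=W[...,2]
hsv=cv2.cvtColor(c['color'],cv2.COLOR_RGB2HSV)
g=(abs(W[...,0]-453)<25)&(abs(W[...,1]+345)<30)&(z>217)&(z<235)
print('handle top',g.sum(),np.median(W[g],0).round(1),cv2.minAreaRect(W[g][:,:2].astype(np.float32)))
m=(abs(W[...,0]-453)<82)&(abs(W[...,1]+345)<18)&(z>105)&(z<128)&(hsv[...,1]<70)
print('bar',m.sum(),np.percentile(W[m],[2,50,98],axis=0).round(1).tolist())
cv2.imwrite('pics/d5.png',cv2.cvtColor(cv2.resize(c['color'][160:420,120:400],None,fx=2.2,fy=2.2,interpolation=cv2.INTER_CUBIC),cv2.COLOR_RGB2BGR))
E
```

```text
side
   51 [[26.0, 108.0], [43.0, 126.0]] 30.0
   56 [[-47.0, 106.0], [-30.0, 127.0]] 31.0
   52 [[-13.0, 108.0], [4.0, 125.0]] 32.0
   60 [[26.0, -10.0], [41.0, 8.0]] 30.0
   67 [[-14.0, -8.0], [4.0, 8.0]] 30.0
   65 [[-49.0, -12.0], [-32.0, 7.0]] 30.0
   74 [[27.0, -180.0], [45.0, -163.0]] 30.0
   77 [[-5.0, -181.0], [14.0, -162.0]] 31.0
   78 [[-51.0, -180.0], [-33.0, -162.0]] 31.0
handle top 274 [ 452.4 -346.9  221.7] ((452.2734375, -346.0852966308594), (22.09262466430664, 22.202930450439453), 5.029712677001953)
bar 926 [[375.9, -354.2, 110.6], [463.2, -347.6, 121.4], [529.1, -337.1, 127.5]]
```

View pics/d5.png

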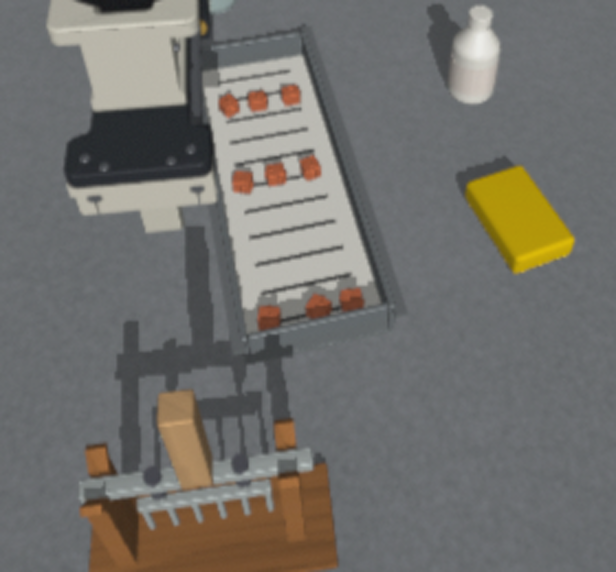

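The rake hangs upright in both notches with the handle top at (452.3, -346.1, 221.7), as it was at the start. The chips lie 3/3/3 and the arm is clear, so I hand in the job.

```bash
python3 -c "
from plant import bot
print(bot.close_job())"
```

```text
the job is handed in; nothing more can be done
None
```

The chips are raked out into three rows of three, the rake is back in its stand, and the job is handed in. It took about 20 s of robot time.

- **Raking:** I felt for the floor before each stroke and kept the tines on it at about 3–6 N net wrist force. The front row went to y' ≈ +117 mm and the middle row to about 0, where y' is the bed's own y axis. The back row stayed at about -170 mm.
- **Chips:** The last check found three in each third, lying flat in a single layer with no chip tops above about 32 mm. The back row sits near its end wall, because I judged there was too little room to get the tines behind it. The spacing between rows is therefore uneven, about 170 mm and 117 mm.
- **Rake:** It hangs upright in both notches, with the handle top within about 1 mm of where it started. In the last check, the side camera's handle-top fit read about 5° of yaw against 2.5° at the start. I take that as measurement scatter or play in the notch.
- **Other objects:** The arm stayed well away from the beaker, bottle and sponge. The bottle and sponge look unmoved; the beaker was mostly out of frame in the last picture.
- **Tool tilt:** The arm picked up about 1.5° of tilt over the run, so the rake touched the stand slightly askew before release, then settled level.

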